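# Hold the skylight key switch turned

## Task

Take the yellow-headed key from the slotted crate, put it fully home in the keyway of the skylight's key switch, easing it past the sticky pins without forcing it, and turn it a quarter turn clockwise (seen from above) to its stop so that the motor runs. The switch springs back when let go, so the program finishes while still gripping the key and holding it turned. Leave the other two keys, the amber jar and the sugar pot where they are.

Things in the scene. Friction and masses are not known exactly. Their poses are not given: they have to be found in the camera images.
- key_yellow: THE KEY, upright in a crate slot, blade down, yellow plastic head: flat disc 32 mm wide, 9 mm thick, 35 mm high, its lowest 16 mm a block 22 mm wide with flat underside (shoulder) that rests on the rack. Origin: centre of the shoulder, where head and blade meet; z up, x along the width of head and blade, y through the thickness (grip the flat faces along y). 30 g
- key_yellow_tip (a point): lower end of the yellow key's steel blade, 28 mm below its origin. Blade 10 mm wide (x), 3 mm thick (y); the last 5 mm taper to 4.6 mm wide with rounded edges. Reversible: either way round fits the keyway
- key_blue: spare key with a blue head, same shape and frame, in another slot: leave it
- key_grey: spare key with a grey head, same shape and frame, in another slot: leave it
- crate: low wooden crate, fixed, 170 (x) by 290 (y) by 65 mm high; origin: centre of its underside. A board flush with its top along the -x half has four slots at x = -34.5, y = -97.5, -32.5, 32.5, 97.5 mm, each 12.5 mm along y, 5.5 mm wide; three hold keys, blade widths along the crate's y. The +x half is open, with small things below the rim
- switch: skylight key switch, fixed: aluminium housing 74 by 74 mm, 57 mm high, on a foot plate 90 by 84 mm; black cable gland and grey conduit on its +x side. Origin: centre of its underside. With the plug at rest the keyway runs along its x axis
- keyway (a point): mouth of the keyway: centre of the round brass plug (22 mm, in a steel bezel 34 mm across), 60 mm above the switch's underside; axes as the switch. Slot 13 mm (x) by 5 mm (y), lips rounded by 2 mm. The key goes straight down until its shoulder meets the plug. Sprung, dry pins 9 and 16.5 mm down stick: 20 to 40 N pushed straight, less while twisting 5 degrees to and fro
- plug (a joint): turn of the brass plug, rad: 0 at rest, grows clockwise seen from above, stop at 1.6. Locked (gives under 0.3) until the key is home to about 2 mm, then turns against a return spring of 0.02 to 0.12 N m; the key has about 0.2 rad of play in the keyway. The motor runs from 1.25 rad
- jar_amber: amber glass jar with steel lid, 72 mm across, 120 mm high, loose; origin: centre of its underside: leave it
- sugar_pot: white ceramic sugar pot with hinged lid, 85 mm across, about 105 mm high with its knob, loose; origin: centre of its underside: leave it

How it is judged:
By the outcome, as a careful person would: the job done as asked, in the order asked, and still so for the second after the job is handed in, while the arm keeps its last pose, push and grip.
It also fails if it takes over 51 s, if anything falls off the work surface, if the arm or the gripper's body presses on something with over 40 N, if the wrist force passes 120 N, or if a joint passes its speed limit or range.

## Robot

A 6-joint arm with a two-finger parallel gripper is mounted at the origin on the work surface. World frame = base frame: x ahead of the robot, y to its left, z up, the work surface at z = 0. Lengths are in m, angles in rad, forces in N, time in s.
With the tool pointing down it reaches from about 0.35 to 0.85 m from the base axis. Payload 8.1 kg.
Tool frame: the origin (TCP) lies on the centre line of the jaws, within the pads' length; the fingertips stand 17 mm ahead of it and the grasp point (between the pads) lies 2 mm behind it; z points along the fingers, y is the line along which they close (so a half turn about z gives the same grasp; the last joint's range is limited). The gripper opens to 93 mm and grips with 3 to 60 N. Pads are 15 mm wide; open, the fingers measure 128 mm over their backs; the gripper's body (75 mm by 188 mm) begins 65 mm behind the grasp point.
Start: joints at [-1.402, 0.13, 1.488, -0, 1.523, -0.085], TCP at [0.151, -0.581, 0.236] pointing down, gripper open.
Joint ranges: [-2.96, 2.96], [-0.89, 2.26], [0.02, 2.5], [-1.34, 4.48], [0, 2.73], [-2.66, 2.66]. Speed limits (rad/s): [2.39, 2.39, 2.79, 3.14, 3.14, 3.14].

## Interface

Orientations are given as a rotation vector (axis times angle).
In Python, from plant import robot, optics, close_job, models gives the robot as it stands.
- The arm moves only by the shell command python3 -m inch 'ROWS' [OPENING] [FORCE]. ROWS is a JSON object of lists of equal length, an entry for each row: "travel": the shift along the tool's x, y, z in m, a list of three; "spin": the turn about the tool's z in rad. In form: {"travel": [[x, y, z], ...], "spin": [spin, ...]}. A call has 1 to 10 rows; each row is the pose to reach, as a shift and turn from the pose commanded when the call began, along the tool's axes at that moment; what a row does not reach only later rows make up. A row lasts 1/12 s, in which the tool goes at most 41.7 mm and 7.16 degrees, less where a joint would pass 70% of its speed; a pose out of reach is approached as far as the arm can. A call with a gripper value outside its range is refused whole. OPENING is the closure, from 0 (fully open) to 1 (shut), set as the call begins (- or left out, the last holds). The fingers move at their own pace and stop on an object; FORCE is the grip in N (left out, the last holds). Time passes only in rows, so rows that repeat a pose let the fingers close. It gives the time, the measured TCP pose, the force, the opening and the grip force at its end, in the units of the state.
- robot.read_state(): the state, without advancing time (a new reading comes with each control period).
- optics.read_camera(name): name is "side" or "top"; returns (picture, depth): 384x512x3 uint8, red, green, blue; 384x512 float32, m along the optical axis (not along the pixel's ray), 0 where there is no reading.
- optics.camera_info(name): a dict with "camera_matrix" (3x3 intrinsics, pixels), "view" (4x4, takes a point from world to camera coordinates). Camera axes: x right, y down, z forward; pixel columns grow to the right and rows downward; lengths in m; the calibration is good to about 2 mm. A picture is of the moment at which its call begins. camera_info takes no time and is no camera call.
- close_job(): hands the job in; it is judged then, once.
Trained networks look in the newest picture that a camera, given by its name, has taken for a name from the list of things; names that differ only in an ending like _2 or _b are one class to them, and where a whole thing is asked for, a point or a joint stands for the part that bears it (a point fixed in the world has none). Each returns a list of dicts, best first, with "p" (0 to 1); they miss things now and then, are a little off and sometimes report something else, mostly with a low value. They report only what shows in the picture. A call takes as long as a camera call.
- models.look_for(camera, name): "centre" ([x, y, z] in m, in world coordinates, good to about 4 mm: the middle of the surface that is visible of it).
- models.masks_of(camera, name): "region" (384x512 bool, what is visible of it).
The state is a dict: "t": time; "q": joint angles; "dq": joint speeds; "joint_torque": joint torques, N m; "tool_pos": TCP position; "orientation": TCP orientation; "force": force on the tool from outside, world axes, zero at the start; "wrist_torque": the same for the moment, N m; "opening": finger opening in m; "gripper_force": force on a finger pad.
Only numpy, scipy, OpenCV 4.12 (cv2) and the standard library are available. Lean on these libraries where they do the work, as an engineer would, in place of code of your own. Each camera call takes 0.05 s, during which the arm holds its last target. There are 200 camera calls.

## Working session

There is one attempt and no reset: what is moved stays moved. The work goes in short steps, Python scripts to look and compute and a shell command to move; the robot and the scene stay as the last step left them, time stands still between calls to the robot, and variables do not carry over. Pictures are saved under pics/ and viewed, at most 10 in all, crops included, and the job is handed in when it is done.

```bash
mkdir -p pics; ls
python3 - <<'E'
from plant import robot, optics, models
import cv2, numpy as np
s=robot.read_state(); print({k:np.round(v,3).tolist() for k,v in s.items()})
ims=[]
for c in("top","side"):
    p,d=optics.read_camera(c); np.savez(f'/tmp/{c}.npz',p=p,d=d); ims.append(p[:,:,::-1])
    i=optics.camera_info(c); print(c,np.round(i['camera_matrix'],1).tolist(),np.round(i['view'],3).tolist())
    for n in("key_yellow","key_blue","key_grey","switch","crate","keyway","jar_amber","sugar_pot"):
        try: print(n,[(np.round(r['centre'],3).tolist(),round(r['p'],2)) for r in models.look_for(c,n)][:2])
        except Exception as e: print(n,e)
for c,i in zip(("top","side"),ims): cv2.imwrite(f'pics/{c}0.png',cv2.resize(i,(800,600),interpolation=cv2.INTER_CUBIC))
E
```

```text
pics
{'t': 0.0, 'q': [-1.402, 0.131, 1.489, 0.0, 1.523, -0.085], 'dq': [-0.0, 0.0, 0.0, 0.002, -0.001, -0.0], 'joint_torque': [0.003, -55.984, -49.175, 0.077, 0.036, -0.0], 'tool_pos': [0.151, -0.58, 0.235], 'orientation': [-3.115, -0.397, 0.0], 'force': [-0.265, -0.065, -0.366], 'wrist_torque': [0.056, 0.004, 0.01], 'gripper_force': 0.0, 'opening': 0.093}
top [[489.9, 0.0, 252.1], [0.0, 489.9, 189.9], [0.0, 0.0, 1.0]] [[-0.024, -1.0, 0.0, 0.04], [-0.99, 0.023, -0.142, 0.611], [0.142, -0.004, -0.99, 1.261], [0.0, 0.0, 0.0, 1.0]]
key_yellow []
key_blue [([0.55, 0.268, 0.1], 0.55), ([0.502, 0.078, 0.098], 0.48)]
key_grey []
switch [([0.444, -0.156, 0.058], 0.93)]
crate [([0.562, 0.166, 0.062], 0.68)]
keyway [([0.447, -0.153, 0.057], 0.68)]
jar_amber [([0.697, -0.017, 0.121], 0.93)]
sugar_pot [([0.721, -0.197, 0.084], 0.64)]
side [[390.3, 0.0, 250.8], [0.0, 390.3, 193.9], [0.0, 0.0, 1.0]] [[-0.905, -0.426, -0.009, 0.588], [-0.21, 0.464, -0.861, 0.176], [0.371, -0.777, -0.509, 0.854], [0.0, 0.0, 0.0, 1.0]]
key_yellow [([0.514, 0.152, 0.09], 0.66)]
key_blue [([0.552, 0.27, 0.09], 0.46), ([0.716, -0.175, 0.065], 0.38)]
key_grey [([0.495, 0.093, 0.085], 0.55)]
switch [([0.517, 0.152, 0.088], 0.61), ([0.444, -0.129, 0.046], 0.6)]
crate [([0.544, 0.214, 0.056], 0.97)]
keyway [([0.447, -0.124, 0.039], 0.7)]
jar_amber [([0.699, 0.015, 0.074], 0.95)]
sugar_pot [([0.715, -0.175, 0.065], 0.96)]
```

View pics/top0.png

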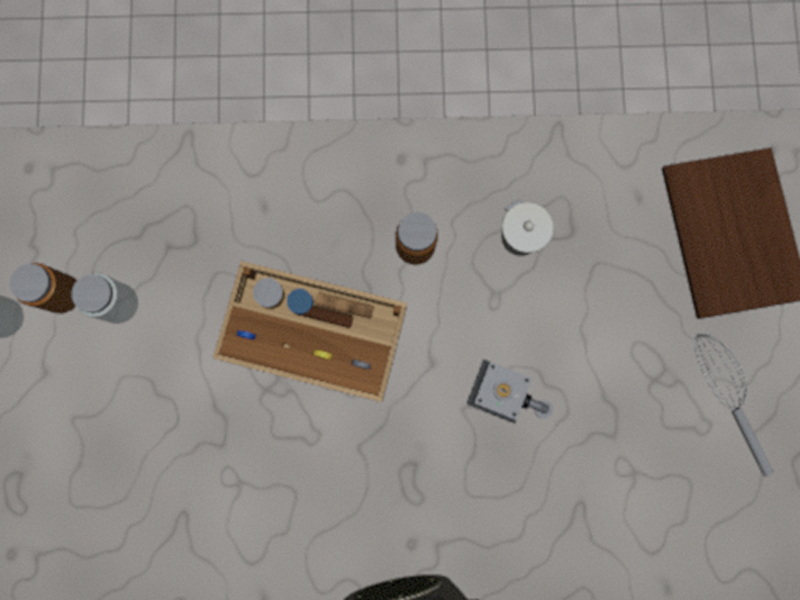

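View pics/side0.png

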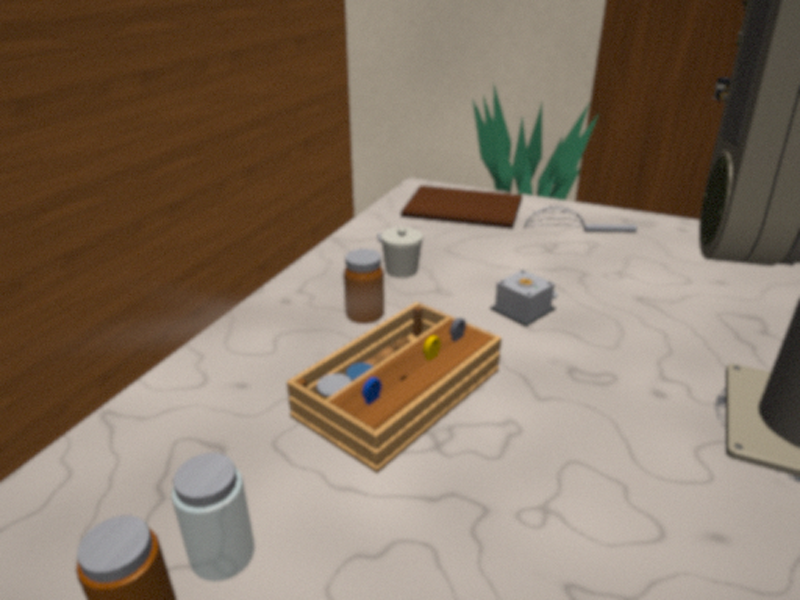

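The top view shows the yellow key at about (322,354), grey at (361,364), blue at (246,334), the empty slot at (286,345) and the plug at (503,391). The switch's gland points right and down towards (540,407). The side view agrees: yellow at (431,347), plug at (525,283).

```bash
cat > h.py <<'E'
import numpy as np, cv2
from plant import robot, optics, models
from scipy.optimize import least_squares
def info(c):
    i=optics.camera_info(c); return np.array(i['camera_matrix']),np.array(i['view'])
def proj(c,P):
    K,V=info(c); q=(V[:3,:3]@np.atleast_2d(P).T).T+V[:3,3]; u=q@K.T; return u[:,:2]/u[:,2:]
def ray(c,uv,z):
    K,V=info(c); R=V[:3,:3]; o=-R.T@V[:3,3]; d=R.T@np.linalg.solve(K,[uv[0],uv[1],1]); return o+d*(z-o[2])/d[2]
def hullc(uv):
    h=cv2.convexHull((uv*64).astype(np.float32)); m=cv2.moments(h); return np.array([m['m10'],m['m01']])/m['m00']/64
def headpts(xy,yaw,z0):
    a=np.linspace(0,2*np.pi,40); P=[]
    for y in(-.0045,.0045):
        # disc 32 wide, top at 35 -> centre 19 ; block 22 wide 0..16
        P+= [[.016*np.cos(t),y,.019+.016*np.sin(t)] for t in a]+[[x,y,0] for x in(-.011,.011)]
    P=np.array(P); c,s=np.cos(yaw),np.sin(yaw)
    return np.c_[P[:,0]*c-P[:,1]*s+xy[0],P[:,0]*s+P[:,1]*c+xy[1],P[:,2]+z0]
def fit_head(c,uv,yaw,z0):
    return least_squares(lambda p:hullc(proj(c,headpts(p,yaw,z0)))-uv,ray(c,uv,z0+.02)[:2],diff_step=1e-4,x_scale=.01).x
def blob(p,w,uv0,r):
    """weighted centroid of weight image w within r of uv0"""
    v,u=np.mgrid[:384,:512]; k=w*((u-uv0[0])**2+(v-uv0[1])**2<r*r)
    return np.array([(k*u).sum(),(k*v).sum()])/k.sum(),k.sum()
def yel(p): f=p.astype(float); w=(f[...,0]+f[...,1])/2-f[...,2]; return w
E
python3 - <<'E'
from h import *
crops={}
for c in('top','side'):
    p=np.load(f'/tmp/{c}.npz')['p']; f=p.astype(float); d=np.load(f'/tmp/{c}.npz')['d']
    K,V=info(c); print(c,'cam at',np.round(-V[:3,:3].T@V[:3,3],3))
    for n,uv in dict(top=dict(yel=(206,227),blue=(157,214),grey=(231,233)),side=dict(yel=(276,222),blue=(238,250),grey=(293,211)))[c].items():
        if n=='yel': w=np.clip(np.minimum(f[...,0],f[...,1]*1.25)-f[...,2]-0,0,None); w=np.clip((f[...,1]-f[...,2])-45,0,60)
        elif n=='blue': w=np.clip(f[...,2]-f[...,0]-15,0,60)
        else: w=np.clip(f[...,2]-f[...,0]+5,0,20)
        b,s=blob(p,w,uv,11); xy=fit_head(c,b,np.pi/2-.27,.065)
        print(n,np.round(b,2),round(s),'xy',np.round(xy,4))
t=np.load('/tmp/top.npz')['p'];s=np.load('/tmp/side.npz')['p']
def up(p,x,y,w,h,k): return cv2.resize(p[y:y+h,x:x+w,::-1],None,fx=k,fy=k,interpolation=cv2.INTER_CUBIC)
a=up(t,290,220,70,60,5.7)[:340,:400]; b=up(s,305,165,60,50,6.6)[:330,:396]
e=up(t,130,165,140,98,5.7)[:260]
C=np.zeros((600,800,3),np.uint8);C[:a.shape[0],:a.shape[1]]=a;C[:b.shape[0],400:400+b.shape[1]]=b
e=up(t,135,165,133,43*2,3.0);C[342:342+258,:399]=e[:258,:399]
e=up(s,225,190,85,86,4.0)[:256];C[342:342+256,410:410+340]=e
cv2.imwrite('pics/crops.png',C)
E
```

```text
top cam at [0.426 0.03  1.335]
yel [206.13 226.39] 1794 xy [0.5152 0.1453]
blue [157.   213.85] 2140 xy [0.5503 0.2708]
grey [230.63 232.9 ] 377 xy [0.4972 0.083 ]
side cam at [0.252 0.832 0.591]
yel [275.84 221.22] 8799 xy [0.5185 0.1419]
blue [237.16 248.6 ] 6203 xy [0.554  0.2678]
grey [292.57 209.45] 464 xy [0.5007 0.0792]
```

View pics/crops.png

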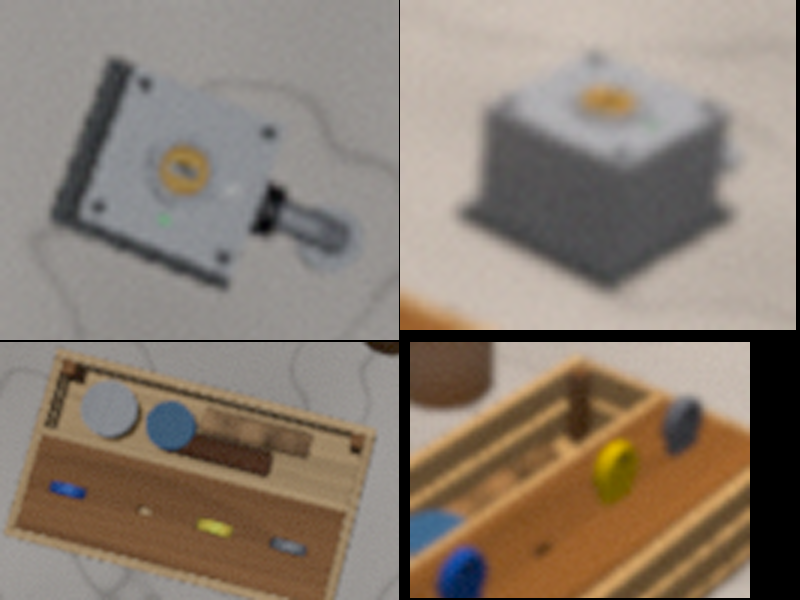

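The crops show the three heads collinear and the empty slot between yellow and blue. The switch gland points right and down, and its dark keyway slot runs along the same line. Blue to grey measures 195 mm, as it should be. I'll start moving toward the yellow key now.

```bash
python3 -m inch '{"travel":[[0.02,-0.023,0],[0.046,-0.053,0],[0.072,-0.083,0],[0.098,-0.113,0],[0.125,-0.143,0],[0.152,-0.174,0],[0.180,-0.205,0],[0.208,-0.237,0],[0.236,-0.269,0],[0.264,-0.301,0]],"spin":[-0.1,-0.2,-0.3,-0.4,-0.5,-0.6,-0.7,-0.8,-0.9,-1.0]}' 0.5 20
cat >> h.py <<'E'
from scipy.spatial.transform import Rotation as Ro
def rel(target,yawy):
    """shift in tool axes and spin to bring TCP to target with tool y at angle yawy (deg)"""
    s=robot.read_state(); R=Ro.from_rotvec(s['orientation']).as_matrix()
    y=np.degrees(np.arctan2(R[1,1],R[0,1])); d=(y-yawy+90)%180-90
    print('t',round(s['t'],2),'pos',np.round(s['tool_pos'],4),'yaw_y',round(y,2),'z',np.round(R[:,2],3),'F',np.round(s['force'],1),'M',np.round(s['wrist_torque'],2),'open',round(s['opening'],4),'q6',round(s['q'][5],2))
    print('travel',np.round(R.T@(np.array(target)-s['tool_pos']),4),'spin',round(np.radians(d),4))
E
python3 - <<'E'
from h import *
rel([.5168,.1436,.2],-15.8)
# switch fit from saved pictures: brass + yaw of housing
for c,uv in(('top',(322,250)),('side',(396.5,180))):
    p=np.load(f'/tmp/{c}.npz')['p'].astype(float); w=np.clip(p[...,0]-p[...,2]-30,0,60)
    b,s=blob(p,w,uv,8); print(c,'brass',np.round(b,2),round(s),np.round(ray(c,b,.060),4))
# yaw: bright top face minAreaRect in top view
p=cv2.resize(np.load('/tmp/top.npz')['p'][220:280,290:360],None,fx=8,fy=8,interpolation=cv2.INTER_CUBIC)
g=cv2.cvtColor(p,cv2.COLOR_RGB2GRAY)
b=p.astype(float)[...,2]-p[...,0].astype(float)
e=cv2.GaussianBlur(b,(0,0),6); m=((e>np.percentile(e,60)*1.0)).astype(np.uint8)
print('b-r pct',np.percentile(e,[5,30,50,70,80,90,97]))
np.save('/tmp/m.npy',e)
for th in(6,8,10,12,15):
    n,l,st,_=cv2.connectedComponentsWithStats((e>th).astype(np.uint8))
    i=1+np.argmax(st[1:,4]); cnt=cv2.findContours((l==i).astype(np.uint8),0,2)[0][0]
    print(th,cv2.minAreaRect(cnt))
E
```

```text
t: 1.73
tool_pos: [0.3298, -0.2238, 0.2359]
orientation: [2.539, 1.848, 0.0]
force: [1.5, -0.2, -0.7]
opening: 0.0462
gripper_force: 0.0
t 1.73 pos [ 0.3298 -0.2238  0.2359] yaw_y -17.91 z [ 0.001 -0.001 -1.   ] F [ 1.5 -0.2 -0.7] M [-0.05 -0.09 -0.01] open 0.0462 q6 -0.41
travel [0.4071 0.0649 0.0358] spin -0.0369
top brass [321.98 249.43] 1709 [ 0.4503 -0.1512  0.06  ]
side brass [nan nan] 0 [nan nan nan]
b-r pct [-6.757859   -6.19132017 -5.88958881 -4.28600195  4.3513626   6.69526251
  7.29523529]
6 ((254.13900756835938, 245.86248779296875), (229.37840270996094, 224.04922485351562), 21.68229103088379)
8 ((229.5000457763672, 308.50006103515625), (31.75216293334961, 24.59674644470215), 63.43495178222656)
10 ((229.5, 309.5), (5.0, 5.0), 90.0)h.py:24: RuntimeWarning: invalid value encountered in divide
  return np.array([(k*u).sum(),(k*v).sum()])/k.sum(),k.sum()
Traceback (most recent call last):
ValueError: attempt to get argmax of an empty sequence
```

```bash
python3 -m inch '{"travel":[[0.038,0.006,0],[0.078,0.012,0],[0.118,0.018,0],[0.158,0.025,0],[0.198,0.032,0],[0.238,0.038,0],[0.278,0.044,0],[0.318,0.051,0],[0.358,0.057,0.01],[0.385,0.061,0.02]],"spin":[-0.02,-0.037,-0.037,-0.037,-0.037,-0.037,-0.037,-0.037,-0.037,-0.037]}' 0.6 20 | head -2
python3 -m inch '{"travel":[[0.012,0.002,0.005],[0.019,0.003,0.01],[0.0215,0.0035,0.016],[0.0215,0.0035,0.016],[0.0215,0.0035,0.016]],"spin":[0,0,0,0,0]}' | head -2
python3 - <<'E'
from h import *
rel([.5168,.1436,.086],-15.8)
q=np.load('/tmp/top.npz')['p'];p=cv2.resize(q[220:280,290:360],None,fx=8,fy=8,interpolation=cv2.INTER_CUBIC)
e=cv2.GaussianBlur(p.astype(float)[...,2]-p[...,0],(0,0),5)
for th in(-1,1,3,5):
    m=(e>th).astype(np.uint8); m=cv2.morphologyEx(m,cv2.MORPH_OPEN,np.ones((61,61)))
    cnt=max(cv2.findContours(m,0,2)[0],key=cv2.contourArea); r=cv2.minAreaRect(cnt)
    cen=(np.array(r[0])+.5)/8-.5+[290,220]; a=np.radians(r[2]); d=[np.cos(a)*10,np.sin(a)*10]
    A,B=ray('top',cen,.057),ray('top',cen+d,.057); print(th,np.round(r[1],0),r[2],np.round(A,4),'ang',np.degrees(np.arctan2(*(B-A)[1::-1])))
s=np.load('/tmp/side.npz')['p']; c=proj('side',[.4503,-.1512,.06])[0]; print('proj',c)
f=s.astype(float);w=np.clip(f[...,0]-f[...,2]-30-20,0,60)
b,k=blob(f,w,(336,181),10); print('side brass',b,k,ray('side',b,.06))
p,d=optics.read_camera('side'); p2,_=optics.read_camera('top')
C=np.zeros((600,800,3),np.uint8)
C[:480,:400]=cv2.resize(p[130:250,226:326,::-1],(400,480),interpolation=cv2.INTER_CUBIC)
C[:480,400:]=cv2.resize(p2[165:285,156:256,::-1],(400,480),interpolation=cv2.INTER_CUBIC)
cv2.imwrite('pics/above.png',C)
E
```

```text
t: 2.57
tool_pos: [0.5089, 0.1247, 0.2162]
t: 2.98
tool_pos: [0.5163, 0.1397, 0.1995]
t 2.98 pos [0.5163 0.1397 0.1995] yaw_y -16.11 z [-0.001 -0.    -1.   ] F [-0.2  0.2 -0.7] M [-0.07 -0.04 -0.  ] open 0.0373 q6 0.45
travel [ 0.0039 -0.0006  0.1135] spin -0.0053
-1 [297. 254.] 21.161256790161133 [ 0.4477 -0.1481  0.057 ] ang -112.51380549167202
1 [288. 247.] 20.758325576782227 [ 0.4479 -0.1484  0.057 ] ang -112.10837249982036
3 [273. 240.] 20.695451736450195 [ 0.4487 -0.1473  0.057 ] ang -112.04569280096139
5 [248. 202.] 90.0 [ 0.4483 -0.1424  0.057 ] ang 177.54737524552647
proj [336.91032002 179.62503618]
side brass [336.11077844 179.73802395] 668.0 [ 0.4521896  -0.14961084  0.06      ]
```

View pics/above.png

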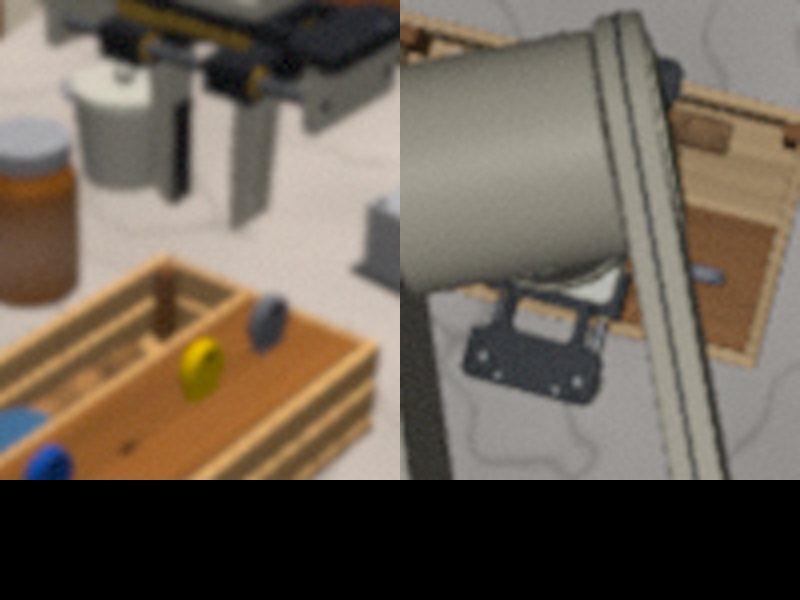

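The side crop (left) shows the open fingers above and behind the yellow head, with tips at about (180,200) and (240,228) and the head at (202,370). The arm blocks the top view. I'll descend and check the straddle.

```bash
python3 -m inch '{"travel":[[0.002,-0.0006,0.02],[0.0039,-0.0006,0.055],[0.0039,-0.0006,0.085],[0.0039,-0.0006,0.105],[0.0039,-0.0006,0.1135],[0.0039,-0.0006,0.1135],[0.0039,-0.0006,0.1135]],"spin":[-0.005,-0.005,-0.005,-0.005,-0.005,-0.005,-0.005]}' 0.78 | head -4
python3 - <<'E'
from h import *
rel([.5168,.1436,.086],-15.8)
p,d=optics.read_camera('side'); np.savez('/tmp/s1.npz',p=p,d=d)
R=Ro.from_rotvec(robot.read_state()['orientation']).as_matrix(); T=np.array(robot.read_state()['tool_pos'])
w=cv2.resize(p[182:257,226:326,::-1],(800,600),interpolation=cv2.INTER_CUBIC)
g=robot.read_state()['opening']/2
for pt in([0,g,.017],[0,-g,.017],[.0075,g,.017],[-.0075,g,.017],[.0075,-g,.017],[-.0075,-g,.017]):
    u=(proj('side',T+R@pt)[0]-[226,182])*8+3.5; cv2.circle(w,tuple(u.astype(int)),4,(0,0,255),-1)
cv2.imwrite('pics/strad.png',w)
E
```

```text
t: 3.67
tool_pos: [0.5178, 0.1445, 0.0873]
orientation: [2.505, 1.895, 0.001]
force: [0.9, 0.5, 0.3]
t 3.67 pos [0.5178 0.1445 0.0873] yaw_y -15.8 z [ 0.001  0.    -1.   ] F [0.9 0.5 0.3] M [-0.09 -0.14  0.02] open 0.0204 q6 0.45
travel [-0.0011 -0.0007  0.0013] spin 0.0
```

View pics/strad.png

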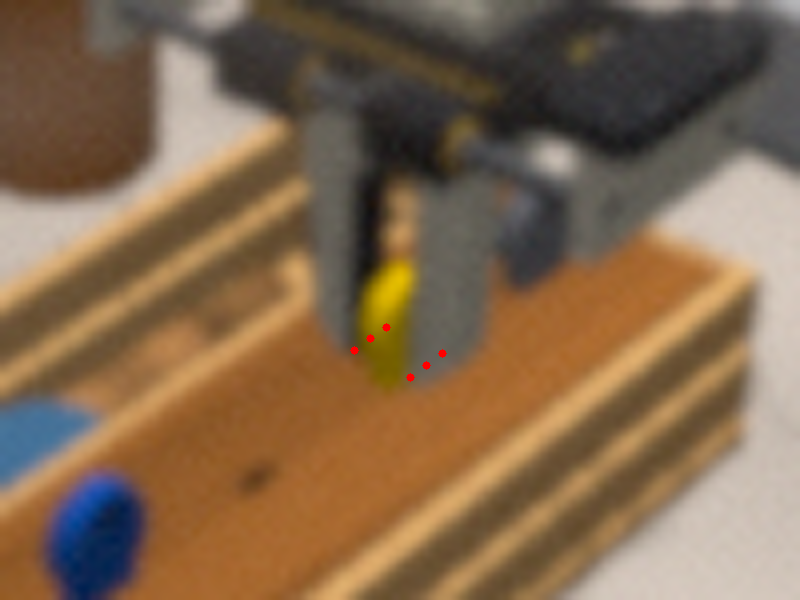

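The picture shows the pads straddling the yellow head, with the gap from about (355,350) to (410,378). The projected TCP matches the fingertips, so the side camera agrees with the robot. I'll nudge slightly toward its key estimate and grip.

```bash
python3 -m inch '{"travel":[[-0.0015,0.001,0.001],[-0.0015,0.001,0.001]],"spin":[0,0]}' 0.78 | head -2
python3 -m inch '{"travel":[[0,0,0],[0,0,0],[0,0,0],[0,0,0],[0,0,0],[0,0,0]],"spin":[0,0,0,0,0,0]}' 1 15
python3 - <<'E'
from h import *
rel([.5185,.1419,.086],-15.8)
E
```

```text
t: 3.88
tool_pos: [0.5192, 0.1431, 0.087]
t: 4.38
tool_pos: [0.5171, 0.1436, 0.0857]
orientation: [-2.504, -1.896, 0.001]
force: [-5.1, 1.6, 5.9]
opening: 0.0092
gripper_force: 15.0
t 4.38 pos [0.5171 0.1436 0.0857] yaw_y -15.74 z [-0.001  0.    -1.   ] F [-5.1  1.6  5.9] M [0.12 1.03 0.02] open 0.0092 q6 0.45
travel [-0.0013  0.0018 -0.0003] spin 0.001
```

```bash
python3 -m inch '{"travel":[[0,0,0],[0,-0.0012,0],[0,-0.0012,0]],"spin":[0,0,0]}' 0.85 10 | head -4
python3 -m inch '{"travel":[[0,0,0],[0,0,0],[0,0,0],[0,0,0],[0,0,0]],"spin":[0,0,0,0,0]}' 1 15
python3 - <<'E'
from h import *
rel([.5185,.1419,.086],-15.8)
for i in range(3):
    optics.read_camera('side'); s=robot.read_state(); print(np.round(s['tool_pos'],4),np.round(s['force'],1),np.round(s['wrist_torque'],2))
E
```

```text
t: 4.63
tool_pos: [0.5166, 0.1436, 0.0852]
orientation: [2.505, 1.896, 0.0]
force: [0.0, -0.1, 0.4]
t: 5.05
tool_pos: [0.5166, 0.1435, 0.0851]
orientation: [2.505, 1.896, -0.0]
force: [-0.3, -0.0, -0.4]
opening: 0.009
gripper_force: 15.0
t 5.05 pos [0.5166 0.1435 0.0851] yaw_y -15.76 z [-0. -0. -1.] F [-0.3 -0.  -0.4] M [ 0.02 -0.05  0.05] open 0.009 q6 0.45
travel [-0.001   0.0022 -0.0009] spin 0.0007
[0.5166 0.1435 0.0851] [ 0.3  0.1 -0.7] [-0.03 -0.11  0.05]
[0.5167 0.1435 0.0851] [-0.3 -0.1 -1. ] [-0.06 -0.07  0.03]
[0.5166 0.1435 0.0851] [-0.4  0.4  0.8] [-0.04 -0.04  0.04]
```

```bash
python3 -m inch '{"travel":[[0,0,-0.008],[0,0,-0.02],[0,0,-0.04],[0,0,-0.065],[0,0,-0.09],[0,0,-0.105],[0,0,-0.105]],"spin":[0,0,0,0,0,0,0]}' 1 40
python3 - <<'E'
from h import *
rel([.4512,-.1505,.19],-22.1)
E
```

```text
t: 5.78
tool_pos: [0.5194, 0.144, 0.1962]
orientation: [2.502, 1.894, 0.012]
force: [0.9, 0.0, 0.6]
opening: 0.0087
gripper_force: 40.0
t 5.78 pos [0.5194 0.144  0.1962] yaw_y -15.75 z [ 0.008  0.001 -1.   ] F [0.9 0.  0.6] M [-0.07 -0.1   0.01] open 0.0087 q6 0.45
travel [-0.302   0.0143  0.0052] spin 0.1108
```

```bash
python3 -m inch '{"travel":[[-0.02,0.001,0],[-0.055,0.003,0],[-0.092,0.005,0],[-0.130,0.007,0],[-0.170,0.01,0],[-0.210,0.012,0],[-0.245,0.014,0],[-0.275,0.016,0],[-0.293,0.017,0],[-0.3005,0.017,0]],"spin":[0.01,0.03,0.05,0.07,0.09,0.11,0.11,0.11,0.11,0.11]}' | head -2
python3 -m inch '{"travel":[[0,0,0],[0,0,0.02],[0,0,0.045],[0,0,0.065],[0,0,0.074],[0,0,0.074],[0,0,0.074],[0,0,0.074]],"spin":[0,0,0,0,0,0,0,0]}' | head -2
python3 - <<'E'
from h import *
rel([.4512,-.1505,.116],-22.1)
p,d=optics.read_camera('side'); np.savez('/tmp/s2.npz',p=p,d=d)
q,_=optics.read_camera('top'); np.savez('/tmp/t2.npz',p=q)
s=robot.read_state(); R=Ro.from_rotvec(s['orientation']).as_matrix(); T=np.array(s['tool_pos']); print(np.round(T,4))
w=cv2.resize(p[140:200,296:376,::-1],(800,600),interpolation=cv2.INTER_CUBIC)
for pt in([0,0,.020],[0,0,.048],[.005,0,.043],[-.005,0,.043]):
    u=(proj('side',T+R@pt)[0]-[296,140])*10+4.5; cv2.circle(w,tuple(u.astype(int)),3,(0,0,255),-1)
cv2.imwrite('pics/hover.png',w)
E
```

```text
t: 6.62
tool_pos: [0.4504, -0.1527, 0.1899]
t: 7.28
tool_pos: [0.4524, -0.1502, 0.1176]
t 7.28 pos [ 0.4524 -0.1502  0.1176] yaw_y -22.02 z [ 0.002 -0.001 -1.   ] F [ 0.2 -0.8 -0.9] M [ 0.02 -0.05 -0.01] open 0.0084 q6 -0.04
travel [-0.0008 -0.001   0.0016] spin 0.0014
[ 0.4525 -0.1505  0.1178]
```

View pics/hover.png

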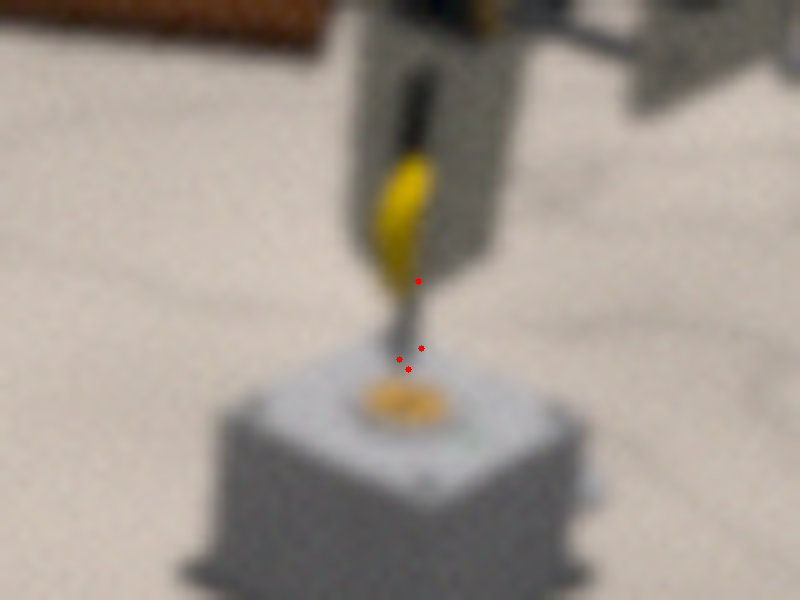

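The hover crop shows the key in the jaws with its blade from (405,300) to about (400,365), and the brass plug centred near (404,403). I'll put a number on the offset between blade axis and plug.

Run:
```python
from h import *
p=np.load('/tmp/s2.npz')['p'].astype(float); T=np.array([.4525,-.1505,.1178]); R=Ro.from_rotvec(robot.read_state()['orientation']).as_matrix()
w=np.clip(p[...,0]-p[...,2]-15,0,200); w[:176]=0; b,k=blob(p,w,(336,180),9); print('brass',b)
a=np.arange(0,6.29,.05)
kc=least_squares(lambda x:hullc(proj('side',np.c_[x[0]+.011*np.cos(a),x[1]+.011*np.sin(a),0*a+.06]))-b,[.45,-.15],diff_step=1e-4,x_scale=.01).x; print('plug per side',kc)
# blade columns
for v in range(170,177):
    r=p[v].mean(1); bg=np.r_[r[327:331],r[341:345]]; 
    x=np.arange(331,342); ww=np.clip(np.interp(x,[329,343],[r[327:331].mean(),r[341:345].mean()])-r[331:342]-6,0,None)
    z=np.linspace(.02,.048,50); u=proj('side',T+z[:,None]*R[:,2]); print(v,np.round((ww*x).sum()/ww.sum(),2),'model',np.round(np.interp(v,u[:,1],u[:,0]),2),np.round(ww.sum()))
```

```text
brass [336.09759916 179.73068894]
plug per side [ 0.45227513 -0.1497231 ]
170 336.28 model 337.18 289.0
171 336.17 model 337.06 247.0
172 335.9 model 336.94 260.0
173 335.53 model 336.82 314.0
174 335.41 model 336.7 323.0
175 335.54 model 336.58 237.0
176 335.62 model 336.46 145.0
```

Run:
```python
from h import *
rel([.4505,-.1518,.108],-22.1)
```

```text
t 7.38 pos [ 0.4525 -0.1505  0.1178] yaw_y -22.04 z [ 0.002 -0.001 -1.   ] F [-0.6 -1.1 -1.1] M [-0.05 -0.04 -0.05] open 0.0091 q6 -0.04
travel [-0.0019 -0.0014  0.0098] spin 0.0011
```

```bash
python3 -m inch '{"travel":[[-0.001,-0.001,0.002],[-0.0019,-0.0014,0.005],[-0.0019,-0.0014,0.007],[-0.0019,-0.0014,0.008],[-0.0019,-0.0014,0.009]],"spin":[0,0,0,0,0]}' | sed -n '2p;4p'
python3 -m inch '{"travel":[[0,0,0.0007],[0,0,0.0014],[0,0,0.0021],[0,0,0.0028],[0,0,0.0035]],"spin":[0,0,0,0,0]}' | sed -n '2p;4p'
python3 - <<'E'
from h import *
rel([.4505,-.1518,.108],-22.1)
E
```

```text
tool_pos: [0.4492, -0.1516, 0.1069]
force: [-0.1, -0.5, 0.4]
tool_pos: [0.4496, -0.1517, 0.1038]
force: [0.5, -0.3, 0.5]
t 8.22 pos [ 0.4496 -0.1517  0.1038] yaw_y -22.06 z [ 0.001 -0.    -1.   ] F [ 0.5 -0.3  0.5] M [-0.23 -0.27  0.03] open 0.009 q6 -0.05
travel [ 0.0002  0.0008 -0.0042] spin 0.0007
```

The tip is about 4 mm inside with no axial force. I'll continue down to the first pin.

```bash
python3 -m inch '{"travel":[[0,0,0.0008],[0,0,0.0016],[0,0,0.0024],[0,0,0.0032],[0,0,0.0032]],"spin":[0,0,0,0,0]}' | sed -n '2p;4p'
python3 - <<'E'
from h import *
rel([.4505,-.1518,.108],-22.1)
E
```

```text
tool_pos: [0.4496, -0.1517, 0.1005]
force: [2.7, -1.3, -1.1]
t 8.63 pos [ 0.4496 -0.1517  0.1005] yaw_y -22.06 z [ 0.001 -0.    -1.   ] F [ 2.7 -1.3 -1.1] M [-0.26 -0.68  0.01] open 0.0089 q6 -0.05
travel [ 0.0002  0.0008 -0.0075] spin 0.0007
```

```bash
python3 -m inch '{"travel":[[0,0.0006,0.0003],[0,0.0006,0.0006],[0,0.0006,0.001],[0,0.0006,0.0014],[0,0.0006,0.0018],[0,0.0006,0.0022],[0,0.0006,0.0026],[0,0.0006,0.003],[0,0.0006,0.003],[0,0.0006,0.003]],"spin":[0.09,0,-0.09,0,0.09,0,-0.09,0,0.09,0]}' | sed -n '2p;4p'
python3 - <<'E'
from h import *
rel([.4505,-.1518,.108],-22.1)
E
```

```text
tool_pos: [0.4497, -0.1517, 0.0973]
force: [1.2, -0.6, -0.6]
t 9.47 pos [ 0.4497 -0.1517  0.0973] yaw_y -22.7 z [-0.  0. -1.] F [ 1.2 -0.6 -0.6] M [-0.17 -0.56  0.05] open 0.009 q6 -0.04
travel [ 0.0002  0.0007 -0.0107] spin -0.0105
```

```bash
python3 -m inch '{"travel":[[0,0.0003,0.0005],[0,0.0003,0.001],[0,0.0003,0.0015],[0,0.0003,0.002],[0,0.0003,0.0025],[0,0.0003,0.003],[0,0.0003,0.0035],[0,0.0003,0.004],[0,0.0003,0.004],[0,0.0003,0.004]],"spin":[0.09,0,-0.09,0,0.09,0,-0.09,0,0.09,0]}' | sed -n '2p;4p'
python3 - <<'E'
from h import *
rel([.4505,-.1518,.108],-22.1)
E
```

```text
tool_pos: [0.4502, -0.1511, 0.0933]
force: [0.4, 2.8, 1.7]
t 10.3 pos [ 0.4502 -0.1511  0.0933] yaw_y -22.7 z [-0.     0.002 -1.   ] F [0.4 2.8 1.7] M [ 0.66 -0.16  0.04] open 0.009 q6 -0.04
travel [-0.0005  0.0006 -0.0147] spin -0.0104
```

```bash
python3 -m inch '{"travel":[[0.0006,0,0.0005],[0.0006,0,0.001],[0.0006,0,0.0015],[0.0006,0,0.002],[0.0006,0,0.0025],[0.0006,0,0.003],[0.0006,0,0.0035],[0.0006,0,0.004],[0.0006,0,0.004],[0.0006,0,0.004]],"spin":[0.09,0,-0.09,0,0.09,0,-0.09,0,0.09,0]}' | sed -n '2p;4p'
python3 - <<'E'
from h import *
rel([.4505,-.1518,.08],-22.1)
E
```

```text
tool_pos: [0.4505, -0.1514, 0.0898]
force: [0.0, -0.8, 2.9]
t 11.13 pos [ 0.4505 -0.1514  0.0898] yaw_y -22.7 z [ 0. -0. -1.] F [ 0.  -0.8  2.9] M [-0.06  0.04  0.01] open 0.0089 q6 -0.04
travel [-0.0004  0.0002  0.0098] spin -0.0105
```

```bash
python3 -m inch '{"travel":[[0,0,0.0005],[0,0,0.001],[0,0,0.0015],[0,0,0.002],[0,0,0.0025],[0,0,0.003],[0,0,0.0035],[0,0,0.004],[0,0,0.004],[0,0,0.004]],"spin":[0.09,0,-0.09,0,0.09,0,-0.09,0,0.09,0]}' | sed -n '2p;4p'
python3 - <<'E'
from h import *
rel([.4505,-.1518,.08],-22.1)
E
```

```text
tool_pos: [0.4504, -0.1515, 0.0857]
force: [-0.3, -0.0, 2.4]
t 11.97 pos [ 0.4504 -0.1515  0.0857] yaw_y -22.7 z [-0. -0. -1.] F [-0.3 -0.   2.4] M [-0.22 -0.06 -0.02] open 0.009 q6 -0.04
travel [-0.0003  0.0002  0.0057] spin -0.0105
```

```bash
python3 -m inch '{"travel":[[0,0,0.0005],[0,0,0.001],[0,0,0.0015],[0,0,0.002],[0,0,0.0025],[0,0,0.003],[0,0,0.0035],[0,0,0.004],[0,0,0.0045],[0,0,0.0045]],"spin":[0.09,0,-0.09,0,0.09,0,-0.09,0,0,0]}' | sed -n '2p;4p'
python3 -m inch '{"travel":[[0,0,0.0004],[0,0,0.0008],[0,0,0.0011],[0,0,0.0014],[0,0,0.0014]],"spin":[0,0,0,0,0]}' | sed -n '2p;4p'
python3 - <<'E'
from h import *
rel([.4505,-.1518,.08],-22.1)
p,_=optics.read_camera('side')
cv2.imwrite('pics/home.png',cv2.resize(p[150:200,306:366,::-1],(720,600),interpolation=cv2.INTER_CUBIC))
E
```

```text
tool_pos: [0.4505, -0.1515, 0.0813]
force: [0.4, -0.7, 3.9]
tool_pos: [0.4506, -0.1515, 0.08]
force: [-2.3, -0.4, 7.2]
t 13.22 pos [ 0.4506 -0.1515  0.08  ] yaw_y -22.04 z [ 0. -0. -1.] F [-2.3 -0.4  7.2] M [-0.22  0.17 -0.02] open 0.009 q6 -0.05
travel [-0.0003  0.     -0.    ] spin 0.0011
```

View pics/home.png

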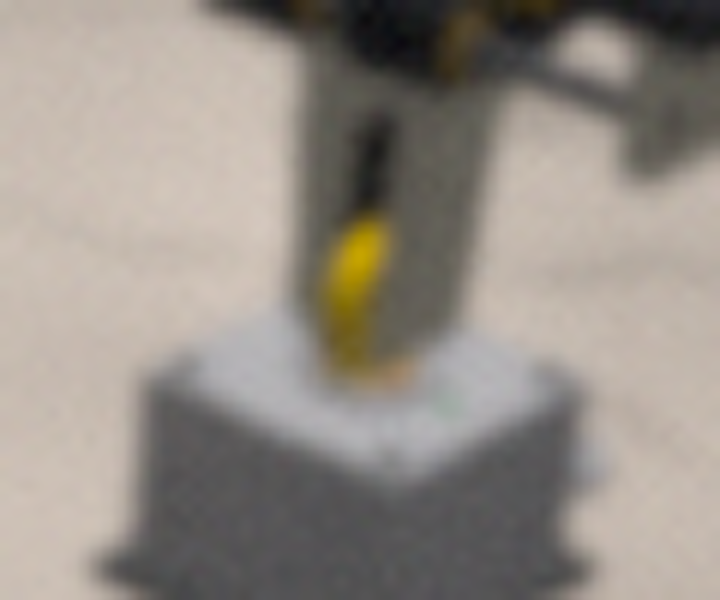

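The head is now on the plug: its yellow foot meets the brass at about (355,370). I'll press slightly further to confirm it's seated.

```bash
python3 -m inch '{"travel":[[0,-0.0003,0.0003],[0,-0.0003,0.0006],[0,-0.0003,0.0009],[0,-0.0003,0.0009]],"spin":[0.06,-0.06,0,0]}' 1 50 | sed -n '2p;4p'
python3 - <<'E'
from h import *
rel([.4505,-.1518,.08],-22.1)
E
```

```text
tool_pos: [0.4508, -0.1516, 0.0799]
force: [-1.9, -0.1, 12.4]
t 13.6 pos [ 0.4508 -0.1516  0.0799] yaw_y -22.16 z [ 0.001 -0.001 -1.   ] F [-1.9 -0.1 12.4] M [-0.05  0.4   0.02] open 0.0085 q6 -0.05
travel [-0.0003 -0.0002 -0.0001] spin -0.0011
```

```bash
python3 -m inch '{"travel":[[0,0,0],[0,0,0],[0,0,0],[0,0,0],[0,0,0],[0,0,0],[0,0,0],[0,0,0],[0,0,0]],"spin":[0.08,0.16,0.24,0.32,0.4,0.48,0.56,0.6,0.6]}' | sed -n '2p;4p'
python3 - <<'E'
from h import *
rel([.4505,-.1518,.08],-22.1)
E
```

```text
tool_pos: [0.4509, -0.1516, 0.0799]
force: [-1.5, 0.1, 12.7]
t 14.35 pos [ 0.4509 -0.1516  0.0799] yaw_y -56.58 z [ 0.001 -0.001 -1.   ] F [-1.5  0.1 12.7] M [0.09 0.39 0.06] open 0.0085 q6 0.56
travel [-0.0005 -0.     -0.0001] spin -0.6017
```

```bash
python3 -m inch '{"travel":[[0,0,0],[0,0,0],[0,0,0],[0,0,0],[0,0,0],[0,0,0],[0,0,0],[0,0,0],[0,0,0],[0,0,0]],"spin":[0.1,0.2,0.3,0.4,0.5,0.6,0.7,0.8,0.9,0.95]}' | sed -n '2p;4p'
python3 -m inch '{"travel":[[0,0,0],[0,0,0],[0,0,0],[0,0,0]],"spin":[0.04,0.07,0.1,0.1]}' | sed -n '2p;4p'
python3 - <<'E'
from h import *
rel([.4505,-.1518,.08],-22.1)
E
```

```text
tool_pos: [0.451, -0.1511, 0.0799]
force: [-2.3, 2.9, 12.5]
tool_pos: [0.451, -0.1511, 0.0799]
force: [-1.1, 2.4, 12.8]
t 15.52 pos [ 0.451  -0.1511  0.0799] yaw_y -116.67 z [ 0.002  0.    -1.   ] F [-1.1  2.4 12.8] M [0.55 0.35 0.05] open 0.0084 q6 1.6
travel [-0.0001  0.0009 -0.0001] spin 1.491
```

```bash
for i in 1; do python3 -m inch '{"travel":[[0,0,0],[0,0,0],[0,0,0]],"spin":[0.04,0.07,0.07]}' | sed -n '4p'; python3 -c "
from h import *
rel([.4505,-.1518,.08],-22.1)"; done
python3 -m inch '{"travel":[[0,0,0],[0,0,0],[0,0,0]],"spin":[0.04,0.07,0.07]}' | sed -n '4p'; python3 -c "
from h import *
rel([.4505,-.1518,.08],-22.1)"
```

```text
force: [-1.9, 1.7, 13.8]
t 15.77 pos [ 0.451  -0.1511  0.0799] yaw_y -120.69 z [ 0.002  0.    -1.   ] F [-1.9  1.7 13.8] M [0.55 0.31 0.07] open 0.0087 q6 1.67
travel [-0.      0.0009 -0.0001] spin 1.4209
force: [-0.8, 1.9, 13.5]
t 16.02 pos [ 0.451  -0.1511  0.0799] yaw_y -124.69 z [ 0.002  0.    -1.   ] F [-0.8  1.9 13.5] M [0.56 0.24 0.12] open 0.0084 q6 1.74
travel [-0.      0.0009 -0.0001] spin 1.351
```

```bash
python3 -m inch '{"travel":[[0,0,0],[0,0,0],[0,0,0]],"spin":[0.03,0.06,0.06]}' | sed -n '4p'; python3 -c "
from h import *
rel([.4505,-.1518,.08],-22.1)
p,_=optics.read_camera('side'); s=robot.read_state(); print(s['wrist_torque'],s['gripper_force'])
cv2.imwrite('pics/turned.png',cv2.resize(p[140:200,296:376,::-1],(800,600),interpolation=cv2.INTER_CUBIC))"
```

```text
force: [-0.6, 2.8, 13.1]
t 16.27 pos [ 0.451  -0.1511  0.0799] yaw_y -128.13 z [ 0.002  0.    -1.   ] F [-0.6  2.8 13.1] M [0.55 0.23 0.1 ] open 0.0088 q6 1.8
travel [ 0.      0.0009 -0.0001] spin 1.291
[0.55754461 0.27473972 0.1074471 ] 50.004367837718746
```

View pics/turned.png

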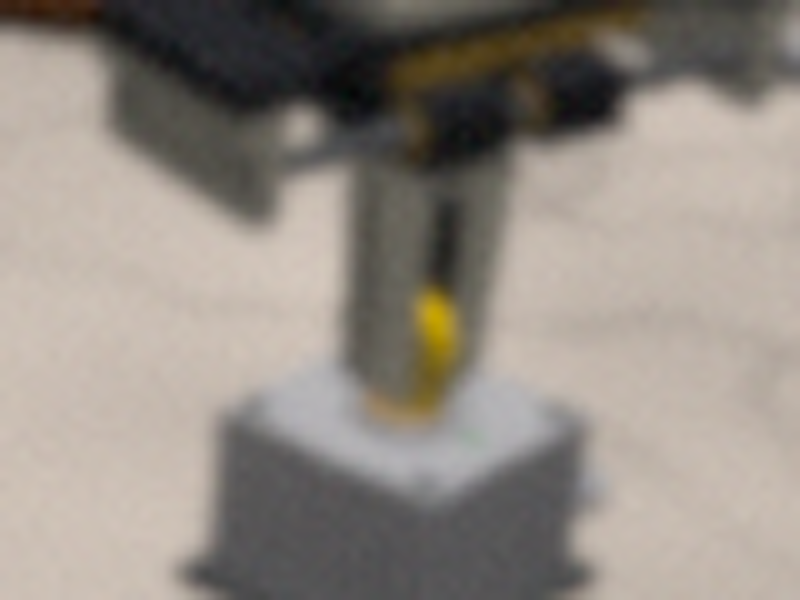

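The key has turned with the jaws (head at (437,335)), but the stop isn't clear yet from the torque. I'll go a little further.

```bash
python3 -m inch '{"travel":[[0,0,0],[0,0,0],[0,0,0]],"spin":[0.03,0.06,0.06]}' 1 60| sed -n '4p'; python3 -c "
from h import *
rel([.4505,-.1518,.08],-22.1)"
python3 -m inch '{"travel":[[0,0,0],[0,0,0],[0,0,0]],"spin":[0.03,0.06,0.06]}' | sed -n '4p'; python3 -c "
from h import *
rel([.4505,-.1518,.08],-22.1)"
```

```text
force: [-0.8, 2.5, 12.8]
t 16.57 pos [ 0.4511 -0.1511  0.0799] yaw_y -131.57 z [ 0.002  0.    -1.   ] F [-0.8  2.5 12.8] M [0.59 0.24 0.1 ] open 0.0089 q6 1.86
travel [ 0.0001  0.0009 -0.0001] spin 1.231
force: [-0.1, 2.1, 12.7]
t 16.82 pos [ 0.4511 -0.151   0.0799] yaw_y -135.0 z [ 0.002  0.    -1.   ] F [-0.1  2.1 12.7] M [0.66 0.17 0.17] open 0.0086 q6 1.92
travel [ 0.0001  0.001  -0.0001] spin 1.171
```

```bash
cat > m.py <<'E'
from h import *
M=[];F=[]
for i in range(6): optics.read_camera('side'); s=robot.read_state(); M.append(s['wrist_torque']);F.append(s['force'])
print(np.round(np.mean(M,0),3),np.round(np.std(M,0),3),np.round(np.mean(F,0),1))
rel([.4505,-.1518,.08],-22.1)
E
python3 m.py; python3 -m inch '{"travel":[[0,0,0],[0,0,0],[0,0,0]],"spin":[0.03,0.06,0.06]}' | sed -n '4p'; python3 m.py
```

```text
[0.61  0.148 0.129] [0.009 0.025 0.026] [-0.7  2.9 12.5]
t 17.12 pos [ 0.4511 -0.151   0.0799] yaw_y -134.89 z [ 0.002  0.    -1.   ] F [-1.7  3.1 12.6] M [0.62 0.11 0.17] open 0.0089 q6 1.92
travel [ 0.0001  0.001  -0.0001] spin 1.173
force: [0.0, 3.3, 12.6]
[0.631 0.092 0.256] [0.036 0.034 0.03 ] [-0.3  3.  12.2]
t 17.67 pos [ 0.4512 -0.151   0.0799] yaw_y -138.32 z [ 0.002  0.    -1.   ] F [-0.4  3.2 12.7] M [0.67 0.1  0.28] open 0.0087 q6 1.98
travel [ 0.0002  0.001  -0.0001] spin 1.1132
```

The torque doubled from 0.13 to 0.26 N m over the last 0.06 rad, so the plug is at its stop. The key is still seated, with 12 N down and z unchanged. I'll hold briefly to confirm, then hand in.

```bash
python3 -m inch '{"travel":[[0,0,0],[0,0,0],[0,0,0],[0,0,0],[0,0,0],[0,0,0]],"spin":[0,0,0,0,0,0]}' | sed -n '4p'; python3 m.py; python3 -c "
from plant import close_job
print(close_job())"
```

```text
force: [-2.1, 1.9, 12.6]
[0.639 0.098 0.227] [0.012 0.032 0.023] [-0.6  2.8 12.6]
t 18.47 pos [ 0.4512 -0.151   0.0799] yaw_y -138.32 z [ 0.002  0.    -1.   ] F [-0.3  3.  12.6] M [0.64 0.11 0.21] open 0.0084 q6 1.98
travel [ 0.0002  0.001  -0.0001] spin 1.1131
the job is handed in; nothing more can be done
None
```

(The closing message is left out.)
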